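# Lock the lunch tray into its travel holder

## Robot

A 7-joint arm with a two-finger parallel gripper is mounted at the origin on the work surface. World frame = base frame: x ahead of the robot, y to its left, z up, the work surface at z = 0. Lengths are in m, angles in rad, forces in N, time in s.
With the tool pointing down it reaches from about 0.4 to 0.875 m from the base axis. Payload 19.3 kg.
Tool frame: the origin (TCP) lies on the front face of the gripper's body, between the roots of the fingers; the fingertips stand 73 mm ahead of it and the grasp point (between the pads) lies 54 mm ahead of it; z points along the fingers, y is the line along which they close (so a half turn about z gives the same grasp; the last joint's range is limited). The gripper opens to 85 mm and grips with 20 to 120 N. Pads are 22 mm wide; open, the fingers measure 114 mm over their backs; the gripper's body (76 mm by 85 mm) begins 54 mm behind the grasp point. The pads swing forward as they close: fully open they stand 13 mm farther back than shut.
Start: joints at [-1.249, 0.521, -0.036, 1.599, 0.021, 1.021, -0.113], TCP at [0.239, 0.578, 0.304] pointing down, gripper open.
Joint ranges: [-2.91, 2.91], [-0.3, 2.13], [-1.5, 1.42], [0.17, 2.43], [-1.26, 4.41], [0.16, 1.93], [-2.52, 2.52]. Speed limits (rad/s): [1.89, 1.89, 2.39, 2.39, 3.01, 3.01, 3.01].

## Interface

Orientations are given as a rotation vector (axis times angle).
In Python, from bench import manip gives the robot as it stands. The module is installed in compiled form; this text tells all that it offers.
- The arm moves only by the shell command python3 -m crank 'ROWS' [FORCE]. ROWS is text: rows parted by semicolons, each of 7 numbers parted by spaces: the turn, a rotation vector about the tool's x, y, z in degrees, then the shift along the tool's x, y, z in cm, then the finger opening in cm, from 0 to 8.54. A call has 1 to 10 rows; each row is the pose to reach, as a shift and turn from the pose commanded when the call began, along the tool's axes at that moment; what a row does not reach only later rows make up. A row lasts 1/12 s, in which the tool goes at most 41.7 mm and 7.16 degrees, less where a joint would pass 70% of its speed; a pose out of reach is approached as far as the arm can. A call with a gripper value outside its range is refused whole. The fingers move at their own pace and stop on an object; FORCE is the grip in N (left out, the last holds). Time passes only in rows, so rows that repeat a pose let the fingers close. It gives the time, the measured TCP pose, the force, the opening and the grip force at its end, in the units of the state.
- manip.read_state(): the state, without advancing time (a new reading comes with each control period).
- manip.snapshot(name): name is "scene" or "top" or "wrist"; returns the picture (420x560x3 uint8, blue, green, red); there is no depth.
- manip.get_calibration(name): a dict with "fov_y" (degrees; the focal length in pixels is half the picture's height over the tangent of half this angle, whatever the lens; pixels are square), "cx", "cy" (the principal point, pixels), "distortion" ([k1, k2, p1, p2, k3] as OpenCV has them; the pictures are not rectified), "origin" and "orientation" of the camera in the world; the wrist camera has in their place "T_tool_cam" (4x4, takes a point from camera to tool coordinates, whose origin is the TCP and whose axes are the flange's). Camera axes: x right, y down, z forward; pixel columns grow to the right and rows downward; lengths in m; the calibration is good to about 2 mm. A picture is of the moment at which its call begins: read the wrist's pose just before it. get_calibration takes no time and is no camera call.
- manip.job_done(): hands the job in; it is judged then, once.
Trained networks look in the newest picture that a camera, given by its name, has taken for a name from the list of things; names that differ only in an ending like _2 or _b are one class to them, and where a whole thing is asked for, a point or a joint stands for the part that bears it (a point fixed in the world has none). Each returns a list of dicts, best first, with "score" (0 to 1); they miss things now and then, are a little off and sometimes report something else, mostly with a low value. They report only what shows in the picture. A call takes as long as a camera call. They do not tell look-alikes from the thing itself.
- manip.cut_out(thing, camera): "mask" (420x560 bool, what is visible of it).
- manip.pinpoint(thing, camera): "location" ([x, y, z] in m, in world coordinates, good to about 4 mm: a listed point, or the origin of a listed thing).
The state is a dict: "t": time; "joint_pos": joint angles; "joint_vel": joint speeds; "effort": joint torques, N m; "ee_pos": TCP position; "orientation": TCP orientation; "contact_force": force on the tool from outside, world axes, zero at the start; "torque": the same for the moment, N m; "grip_width": finger opening in m; "grasp_force": force on a finger pad.
Only numpy, scipy, OpenCV 4.12 (cv2) and the standard library are available. Lean on these libraries where they do the work, as an engineer would, in place of code of your own. Each camera call takes 0.05 s, during which the arm holds its last target. There are 200 camera calls.

## Task

Before we drive off, slide the lunch tray with its two boxes by its upright grip into the travel holder until it is fully home against the back. Then pull up the knob of the spring plunger on the lock section, slide the section towards the tray to the next hole so that its tube stands behind the tray, and let the pin drop fully into that hole. Finish still holding the knob with the pin down in the hole; keep the boxes upright on the tray and leave the lunch carrier, cup and fork alone.

Things in the scene. Friction and masses are not known exactly. Their poses are not given: they have to be found in the camera images.
- holder: Steel travel holder fixed to the table, a slot open at one end. Origin on the table (z = 0) at the middle of its mouth; +y points into the slot, +x to the side with the lock rail, z up. Side walls 105 mm apart inside, 40 mm high; lips at their top bent inwards over the tray's rims (underside 39 mm high, 89 mm between lips); mouth corners flared over 13 mm; back wall 175 mm inside the mouth.
- home_point (a point): Where the middle of the tray's grip is once the tray is fully home against the back wall: x = 0, y = -9 mm, z = 72 mm in the holder's frame (axes as the holder's).
- next_hole (a point): Mouth, 14 mm above the table, of the hole next to the tray in the lock rail: a low bar 32 mm wide, from x = 62 to 190 mm at y = -25 mm in the holder's frame, with three holes 11 mm across at x = 85 (this one), 125 and 165 mm. The lock section starts on the middle hole.
- tray_grip (a point): Middle of the wooden grip of the loose tray, 72 mm above the table: 56 mm along x, 12 mm thick along y, 26 mm high, on a 44 x 6 mm plate; +y to the tray's front (goes in first), z up. Aluminium tray 100 mm wide (x), 190 mm long (y), walls 34 mm high; it starts outside the mouth. The grip is at its rear: 6 mm from the rear face, 184 mm from the front. Tray and boxes weigh about 0.6 kg.
- box_rear_mid (a point): Middle (half-way up) of the orange round plastic box, 62 mm in diameter, 42 mm high, loose on the tray's floor (4 mm thick), nearer the grip; its edge is about 40 mm from the grip's face. z is its upright axis.
- box_front_mid (a point): Middle (half-way up) of the teal round plastic box of the same size, loose on the tray, nearer the tray's front end. z is its upright axis.
- knob (a point): Middle of the plunger's black knob, an upright cylinder 26 mm in diameter, 26 mm high; 67 mm above the table while the pin is down. It rides on the lock section, an aluminium block 40 mm (along the rail) by 36 mm, top 40 mm high (14 mm below the knob). A 12 mm tube, axis 24 mm high, sticks 43 mm out of the block towards the tray. Axes as the holder's.
- section (a joint): Travel of the lock section along the rail in m: 0 at the start (middle hole), growing towards the tray (the holder's -x); 0.040 at the next hole towards the tray, -0.040 at the spare hole away from it. Friction about 1.5 N; it moves only while the pin is pulled and the tray is out of the tube's way.
- plunger (a joint): Height of the pin in m: 0 = fully down in a hole, 0.018 = pulled up to its stop. The 8 mm round-nosed pin reaches 9 mm into the hole, so it clears the rail above 0.009 to 0.010. A spring pushes it down with 2.4 N when down, 6 N when fully up.
- carrier: Bystander: cylindrical steel lunch carrier with lever-lock bail handle, 113 mm in diameter, 208 mm high with the handle; origin at the centre of its underside.
- cup: Bystander: short white ceramic cup with a chipped rim, 76 mm across, 70 mm high; origin at the centre of its underside.
- fork: Bystander: steel fork lying flat, 183 mm long along its x axis, 5 mm thick; origin near the middle of its underside.
Mind the look-alikes: they are no part of the job. Leave any purple look-alike of the part that bears tray_grip alone.

How it is judged:
By the outcome, as a careful person would: the job done as asked, in the order asked, and still so for the second after the job is handed in, while the arm keeps its last pose, push and grip.
It also fails if it takes over 51 s, if anything falls off the work surface, if the arm or the gripper's body presses on something with over 40 N, if the wrist force passes 120 N, or if a joint passes its speed limit or range.

## Working session

There is one attempt and no reset: what is moved stays moved. The work goes in short steps, Python scripts to look and compute and a shell command to move; the robot and the scene stay as the last step left them, time stands still between calls to the robot, and variables do not carry over. Pictures are saved under pics/ and viewed, at most 10 in all, crops included, and the job is handed in when it is done.

```bash
mkdir -p pics; cat > h.py <<'E'
import numpy as np, cv2
from bench import manip
from scipy.spatial.transform import Rotation as R
def st():
    s=manip.read_state(); return s
def pin(names,cam):
    for n in names:
        print(cam,n,[(np.round(d['location'],4).tolist(),round(d['score'],2)) for d in manip.pinpoint(n,cam)[:4]])
def proj(P,cam):
    c=manip.get_calibration(cam); f=210/np.tan(np.radians(c['fov_y'])/2)
    K=np.array([[f,0,c['cx']],[0,f,c['cy']],[0,0,1.]])
    o=np.array(c['orientation'],float); Rm=R.from_rotvec(o.ravel()).as_matrix() if o.size==3 else o
    p=(np.atleast_2d(P)-np.array(c['origin']))@Rm
    return cv2.projectPoints(p.reshape(-1,1,3),np.zeros(3),np.zeros(3),K,np.array(c['distortion'],float))[0].reshape(-1,2)
E
python3 - <<'E'
from h import *
s=st(); print({k:np.round(v,3).tolist() for k,v in s.items()})
ims=[]
for c in ("scene","top"):
    im=manip.snapshot(c); cv2.imwrite(f"pics/{c}0.png",im)
    pin(["holder","home_point","next_hole","tray_grip","box_rear_mid","box_front_mid","knob","carrier","cup","fork"],c)
E
```

```text
{'t': 0.0, 'joint_pos': [-1.249, 0.522, -0.036, 1.6, 0.021, 1.021, -0.113], 'joint_vel': [-0.001, 0.001, -0.0, -0.0, 0.001, 0.0, 0.0], 'effort': [0.0, -92.707, 1.98, -36.995, 0.018, 0.008, 0.0], 'ee_pos': [0.239, 0.577, 0.303], 'orientation': [-0.611, -3.081, 0.002], 'contact_force': [-0.934, 0.425, 0.497], 'torque': [0.017, 0.042, -0.01], 'grasp_force': 0.0, 'grip_width': 0.085}
scene holder [([0.4842, 0.0425, -0.0008], 0.72), ([0.5038, -0.1212, 0.0246], 0.62)]
scene home_point [([0.4837, 0.0337, 0.0727], 0.75)]
scene next_hole [([0.5674, 0.0211, 0.0131], 0.63)]
scene tray_grip [([0.508, -0.1958, 0.0716], 0.92), ([0.3002, -0.3265, 0.0738], 0.81), ([0.7526, -0.2737, 0.0025], 0.46)]
scene box_rear_mid [([0.5066, -0.1217, 0.027], 0.98)]
scene box_front_mid [([0.4942, -0.0569, 0.0217], 0.92)]
scene knob [([0.6103, 0.021, 0.064], 0.55), ([0.4939, -0.0573, 0.0222], 0.4)]
scene carrier [([0.4091, 0.4161, -0.0006], 0.68)]
scene cup [([0.7506, -0.2721, -0.0029], 0.76), ([0.511, -0.1981, 0.0716], 0.33)]
scene fork [([0.4986, -0.3942, -0.0036], 0.51)]
top holder []
top home_point []
top next_hole [([0.5697, 0.0211, 0.0131], 0.81)]
top tray_grip [([0.2945, -0.3274, 0.0713], 0.91)]
top box_rear_mid [([0.5035, -0.1185, 0.0256], 0.66)]
top box_front_mid [([0.4866, -0.0551, 0.0256], 0.93)]
top knob [([0.5025, -0.1158, 0.0238], 0.71), ([0.6095, 0.0261, 0.0673], 0.47)]
top carrier [([0.4133, 0.4188, 0.0024], 0.65)]
top cup [([0.5038, -0.1176, 0.0262], 0.63), ([0.7543, -0.2689, 0.0032], 0.59)]
top fork [([0.4972, -0.3937, 0.0018], 0.86), ([0.5061, -0.1974, 0.0734], 0.52)]
```

View pics/scene0.png

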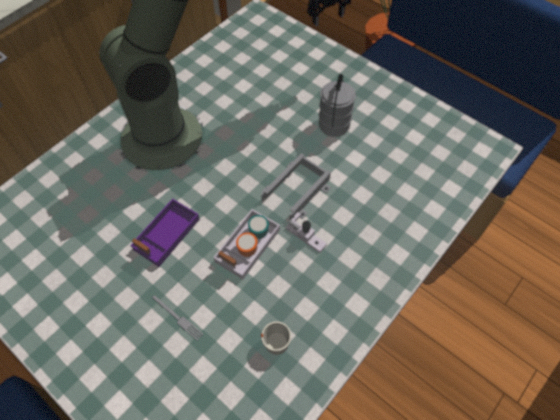

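View pics/top0.png

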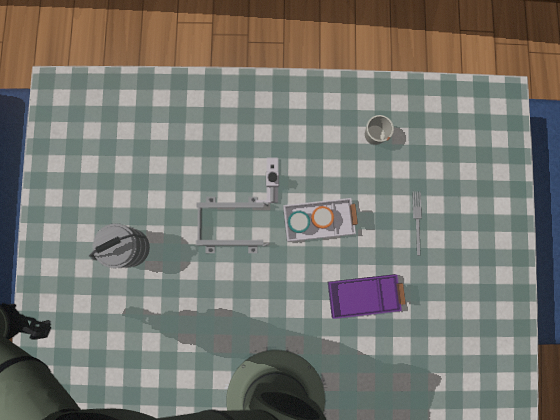

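The job's tray is the aluminium one holding the boxes, with its grip at scene (228,258) and top (354,214). Three things could be mistaken for it or for the knob:
- **Purple look-alike tray:** grip at scene (140,246) and top (402,293).
- **Cup:** scene (277,337), with a low-score false hit.
- **Knob:** the real one is the black cylinder at top (272,177). A box at top (322,217) got a false knob hit.

I'll move the wrist camera over the area and take a close look.

```bash
cat >> h.py <<'E'
def goal(p,yaw):
    """shift cm and turn deg (tool axes) to TCP p, tool down, tool y at angle yaw from world +y (ccw, deg)"""
    s=st(); Rn=R.from_rotvec(s['orientation'])
    y=np.array([-np.sin(np.radians(yaw)),np.cos(np.radians(yaw)),0]); z=np.array([0,0,-1.]); x=np.cross(y,z)
    Rg=R.from_matrix(np.c_[x,y,z])
    d=Rn.inv().apply(np.array(p)-s['ee_pos'])*100
    print("t",round(s['t'],2),"turn",np.round((Rn.inv()*Rg).as_rotvec(degrees=True),2),"shift",np.round(d,2),"rows>=",np.linalg.norm(d)/4.17)
def wproj(P,s):
    c=manip.get_calibration("wrist"); f=210/np.tan(np.radians(c['fov_y'])/2)
    K=np.array([[f,0,c['cx']],[0,f,c['cy']],[0,0,1.]]); T=np.array(c['T_tool_cam'])
    p=R.from_rotvec(s['orientation']).inv().apply(np.atleast_2d(P)-s['ee_pos'])
    p=(p-T[:3,3])@T[:3,:3]
    return cv2.projectPoints(p.reshape(-1,1,3),np.zeros(3),np.zeros(3),K,np.array(c['distortion'],float))[0].reshape(-1,2)
def wray(uv,s,z):
    c=manip.get_calibration("wrist"); f=210/np.tan(np.radians(c['fov_y'])/2)
    K=np.array([[f,0,c['cx']],[0,f,c['cy']],[0,0,1.]]); T=np.array(c['T_tool_cam'])
    q=cv2.undistortPoints(np.array(uv,float).reshape(-1,1,2),K,np.array(c['distortion'],float)).reshape(-1,2)
    Rw=R.from_rotvec(s['orientation'])
    d=Rw.apply(np.c_[q,np.ones(len(q))]@T[:3,:3].T); o=np.array(s['ee_pos'])+Rw.apply(T[:3,3])
    return o+d*((np.array(z)-o[2])/d[:,2])[:,None]
E
python3 - <<'E'
from h import *
goal([0.53,-0.02,0.42],0)
c=manip.get_calibration("wrist"); print(c)
im=cv2.imread("pics/top0.png")[140:260,185:375]; cv2.imwrite("pics/crop.png",cv2.resize(im,None,fx=4,fy=4,interpolation=cv2.INTER_CUBIC))
E
```

```text
t 1.1 turn [  0.     0.   -22.45] shift [-49.75 -44.11 -11.61] rows>= 16.185306940129962
{'fov_y': 62.04587862547742, 'cx': 272.09308150806714, 'cy': 204.22677548259017, 'distortion': array([-0.08371453,  0.        ,  0.        ,  0.        ,  0.        ]), 'T_tool_cam': array([[-9.56024168e-04, -9.48781528e-01, -3.15931476e-01,
         8.21420410e-02],
       [ 9.99999519e-01, -9.76288711e-04, -9.41312109e-05,
         8.64205151e-04],
       [-2.19130379e-04, -3.15931414e-01,  9.48782005e-01,
        -6.91114788e-02],
       [ 0.00000000e+00,  0.00000000e+00,  0.00000000e+00,
         1.00000000e+00]])}
```

View pics/crop.png

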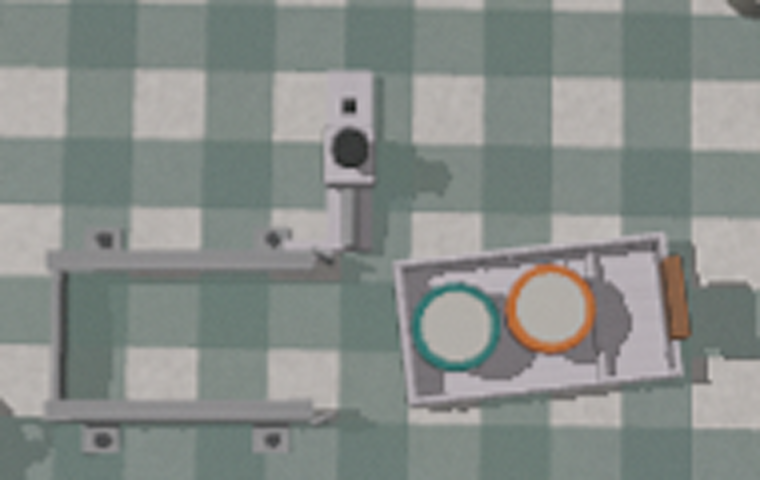

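The crop confirms it: the tray's wooden grip is at crop (675,297), with the orange box nearer to it. The holder is aligned with the table and the tray is yawed about 5°. Next I'll go up for the wrist view.

```bash
python3 -m crank '0 0 -7 -16 -14 -3 8.5; 0 0 -14 -28 -25 -5 8.5; 0 0 -20 -36 -36 -8 8.5; 0 0 -22.5 -42 -45 -8 8.5; 0 0 -22.5 -42 -45 -8 8.5; 0 0 -22.5 -42 -45 -8 8.5; 0 0 -22.5 -42 -45 -8 8.5; 0 0 -22.5 -42 -45 -8 8.5; 0 0 -22.5 -42 -45 -8 8.5; 0 0 -22.5 -42 -45 -8 8.5'
python3 -m crank '0 0 0 0 0 0 8.5'; python3 - <<'E'
from h import *
goal([0.45,-0.03,0.38],0)
E
```

```text
t: 1.93
ee_pos: [0.3873, 0.1906, 0.3588]
orientation: [-0.001, 3.141, 0.001]
contact_force: [2.3, 1.0, 0.7]
grip_width: 0.0852
grasp_force: 0.0
t: 2.02
ee_pos: [0.3893, 0.1861, 0.3595]
orientation: [0.011, 3.14, -0.001]
contact_force: [0.7, -1.0, 0.5]
grip_width: 0.0849
grasp_force: 0.0
t 2.02 turn [-0.04  0.12 -0.4 ] shift [ -6.23 -21.57  -2.03] rows>= 5.405295722899957
```

```bash
python3 -m crank '0 0 0 -6 -21.5 -2 8.5; 0 0 0 -6 -21.5 -2 8.5; 0 0 0 -6 -21.5 -2 8.5; 0 0 0 -6 -21.5 -2 8.5; 0 0 0 -6 -21.5 -2 8.5; 0 0 0 -6 -21.5 -2 8.5; 0 0 0 -6 -21.5 -2 8.5; 0 0 0 -6 -21.5 -2 8.5'
python3 - <<'E'
from h import *
import pickle
s=st(); im=manip.snapshot("wrist"); cv2.imwrite("pics/w1.png",im); pickle.dump(s,open("w1.pkl","wb"))
pin(["holder","home_point","next_hole","tray_grip","box_rear_mid","box_front_mid","knob"],"wrist")
E
```

```text
t: 2.68
ee_pos: [0.4473, -0.0229, 0.3783]
orientation: [0.002, 3.141, 0.0]
contact_force: [-0.3, 0.4, 0.4]
grip_width: 0.085
grasp_force: 0.0
wrist holder []
wrist home_point []
wrist next_hole [([0.4959, -0.3991, -0.0007], 0.74), ([0.5671, 0.0193, 0.0133], 0.58)]
wrist tray_grip [([0.5094, -0.2019, 0.0778], 0.82)]
wrist box_rear_mid [([0.5021, -0.1179, 0.0227], 0.75)]
wrist box_front_mid [([0.4924, -0.0562, 0.0257], 0.65), ([0.4969, -0.3991, -0.0], 0.38)]
wrist knob [([0.6068, 0.0226, 0.0704], 0.81)]
```

View pics/w1.png

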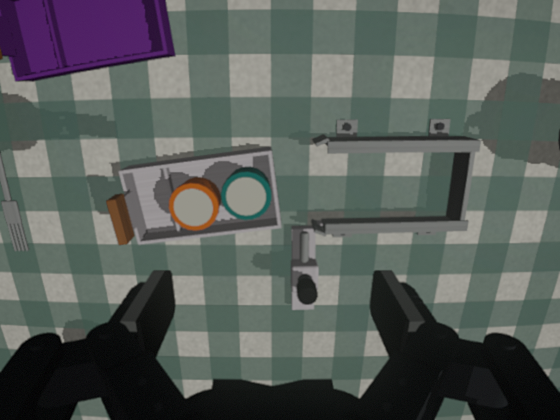

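The wrist view shows the grip at (120,217), the holder's lips from rows 150 to 220 over columns 325 to 475, and the knob at (307,288). The purple tray is at the top left. I'll convert these to world positions.

```bash
python3 - <<'E'
from h import *
import pickle
s=pickle.load(open("w1.pkl","rb"))
pts=dict(lipU0=(332,151,.04),lipU1=(474,150,.04),lipL0=(330,220,.04),lipL1=(466,219,.04),backTopIn=(465,185,.04),t_rl=(121,164,.034),t_fl=(271,148,.034),t_fr=(279,225,.034),t_rr=(142,242,.034),knobtop=(307,279,.08),g1=(108,196,.085),g2=(121,244,.085),g1b=(124,190,.085),g2b=(133,238,.085))
for k,v in pts.items(): print(k,np.round(wray([v[:2]],s,[v[2]])[0],4))
# model outlines for candidate holder pose on the picture
im=cv2.imread("pics/w1.png")[110:330,80:490]
cv2.imwrite("pics/w1c.png",cv2.resize(im,(800,429),interpolation=cv2.INTER_CUBIC))
E
```

```text
lipU0 [0.4356 0.0487 0.04  ]
lipU1 [0.4329 0.2219 0.04  ]
lipL0 [0.5223 0.0506 0.04  ]
lipL1 [0.5219 0.227  0.04  ]
backTopIn [0.4767 0.2177 0.04  ]
t_rl [ 0.4511 -0.2064  0.034 ]
t_fl [ 0.433 -0.023  0.034]
t_fr [ 0.5313 -0.0131  0.034 ]
t_rr [ 0.5552 -0.1926  0.034 ]
knobtop [0.5827 0.0199 0.08  ]
g1 [ 0.4764 -0.2034  0.085 ]
g2 [ 0.5345 -0.1969  0.085 ]
g1b [ 0.4696 -0.1841  0.085 ]
g2b [ 0.5269 -0.1815  0.085 ]
```

View pics/w1c.png

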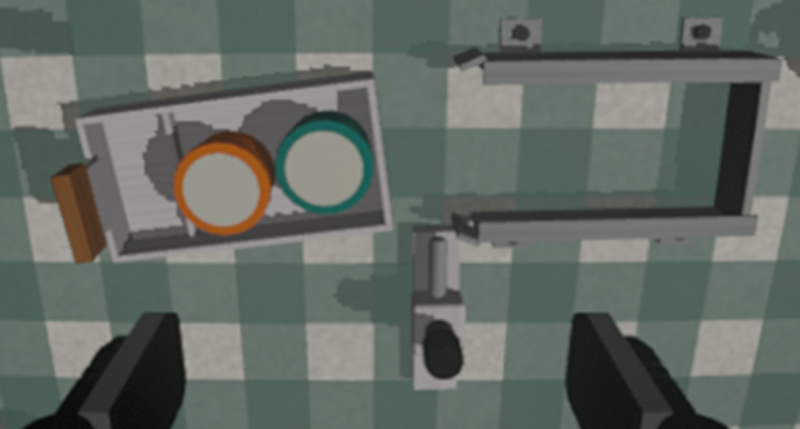

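```bash
python3 -m crank '0 0 0 -2 9.5 12 8.5; 0 0 0 -2 9.5 12 8.5; 0 0 0 -2 9.5 12 8.5; 0 0 0 -2 9.5 12 8.5; 0 0 0 -2 9.5 12 8.5; 0 0 0 -2 9.5 12 8.5; 0 0 0 -2 9.5 12 8.5'
python3 - <<'E'
from h import *
import pickle
s=st(); im=manip.snapshot("wrist"); cv2.imwrite("pics/w2.png",im); pickle.dump(s,open("w2.pkl","wb")); print(s['ee_pos'],s['orientation'])
pin(["holder","home_point","next_hole","knob"],"wrist")
goal([0.49,-0.18,0.25],0)
E
python3 - <<'E'
import cv2
im=cv2.imread("pics/w2.png");cv2.imwrite("pics/w2b.png",cv2.resize(im,(800,600),interpolation=cv2.INTER_CUBIC))
E
```

```text
t: 3.67
ee_pos: [0.4673, 0.0722, 0.2588]
orientation: [-0.001, 3.141, -0.0]
contact_force: [-0.6, -0.5, 1.3]
grip_width: 0.0847
grasp_force: 0.0
[0.46732922 0.07221296 0.25880548] [-1.02633103e-03  3.14128953e+00 -3.97020633e-04]
wrist holder []
wrist home_point [([0.5638, 0.0179, 0.0153], 0.47)]
wrist next_hole [([0.5694, 0.0156, 0.0134], 0.64)]
wrist knob [([0.6064, 0.0244, 0.0708], 0.6)]
t 3.92 turn [0.02 0.08 0.  ] shift [ -2.26 -25.22   0.9 ] rows>= 6.075506929887982
```

View pics/w2b.png

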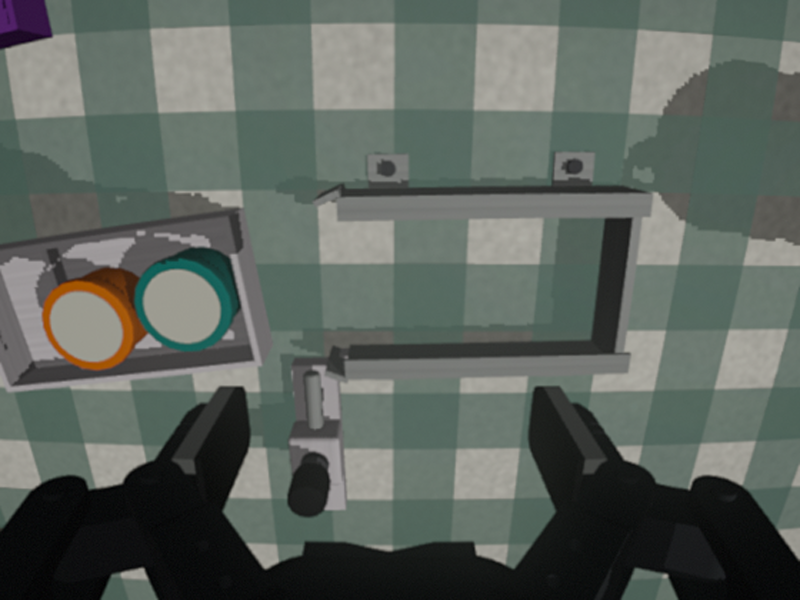

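The closer view (800x600 pixels) shows the inner lip edges along rows 220 and 357, the back wall's top inner edge from (632,219) to (616,354), the knob top near (307,495) and the tube at (314,400).

```bash
python3 - <<'E'
from h import *
import pickle
from scipy.optimize import least_squares
s=pickle.load(open("w2.pkl","rb"))
im=cv2.cvtColor(cv2.imread("pics/w2.png"),cv2.COLOR_BGR2GRAY).astype(float)
im=cv2.GaussianBlur(im,(0,0),0.8)
def edge(c0,r0,c1,r1,sign,n=30):
    out=[]
    for t in np.linspace(.06,.94,n):
        c=c0+(c1-c0)*t; r=r0+(r1-r0)*t
        rr=np.arange(r-5,r+5,.25); v=cv2.remap(im.astype(np.float32),np.full((1,len(rr)),c,np.float32),rr[None].astype(np.float32),cv2.INTER_LINEAR)[0]
        g=np.gradient(v)*sign; out.append((c,rr[g.argmax()]))
    return np.array(out)
for nm,a,sg in (("U",(338*.7,219*.7,650*.7,216*.7),-1),("Ubright",(338*.7,196*.7,640*.7,193*.7),1),("L",(350*.7,359*.7,620*.7,354*.7),1)):
    e=edge(*a,sg); w=wray(e,s,np.full(len(e),.04)); k=np.polyfit(w[:,1],w[:,0],1); r=w[:,0]-np.polyval(k,w[:,1]); ok=abs(r)<.002; k=np.polyfit(w[ok,1],w[ok,0],1)
    print(nm,ok.sum(),"yaw deg",-np.degrees(np.arctan(k[0])),"x at y=.04",np.polyval(k,.04),"x at .2",np.polyval(k,.2))
f=.7
for nm,u,v,z in (("back",632,219,.04),("back",616,354,.04),("lipend",338,221,.04),("lipendL",346,359,.04),("tubeaxis top",313,372,.03),("knobtopC",308,495,.08),("blockcornerL",291,433,.04),("blockcornerR",341,436,.04)):
    print(nm,np.round(wray([(u*f,v*f)],s,[z])[0],4))
E
python3 -m crank '0 0 0 -2 -24.5 1 8.5; 0 0 0 -2 -24.5 1 8.5; 0 0 0 -2 -24.5 1 8.5; 0 0 0 -2 -24.5 1 8.5; 0 0 0 -2 -24.5 1 8.5; 0 0 0 -2 -24.5 1 8.5; 0 0 0 -2 -24.5 1 8.5; 0 0 0 -2 -24.5 1 8.5'
python3 - <<'E'
from h import *
import pickle
s=st(); im=manip.snapshot("wrist"); cv2.imwrite("pics/w3.png",im); pickle.dump(s,open("w3.pkl","wb")); print(s['ee_pos'],s['orientation'])
pin(["tray_grip","box_rear_mid"],"wrist")
cv2.imwrite("pics/w3b.png",cv2.resize(im,(800,600),interpolation=cv2.INTER_CUBIC))
E
```

```text
U 21 yaw deg 1.2703380584991444 x at y=.04 0.43906418346461484 x at .2 0.4355161489882987
Ubright 30 yaw deg 1.2492514501895373 x at y=.04 0.4240782812565634 x at .2 0.4205891601770791
L 30 yaw deg 0.9696110357961311 x at y=.04 0.5270651343872361 x at .2 0.5243572110735548
back [0.4361 0.2176 0.04  ]
back [0.5241 0.2205 0.04  ]
lipend [0.4381 0.0438 0.04  ]
lipendL [0.5268 0.046  0.04  ]
tubeaxis top [0.5414 0.0227 0.03  ]
knobtopC [0.6006 0.0234 0.08  ]
blockcornerL [0.5827 0.0069 0.04  ]
blockcornerR [0.5848 0.0409 0.04  ]
t: 4.58
ee_pos: [0.4869, -0.1748, 0.2485]
orientation: [0.006, 3.141, -0.001]
contact_force: [-0.2, 0.8, -0.4]
grip_width: 0.0849
grasp_force: 0.0
[ 0.48693613 -0.17478865  0.2485332 ] [ 5.63625449e-03  3.14124381e+00 -9.38541359e-04]
wrist tray_grip [([0.7517, -0.2702, 0.0005], 0.65), ([0.5106, -0.2024, 0.0747], 0.63)]
wrist box_rear_mid [([0.501, -0.1179, 0.0235], 0.96)]
```

View pics/w3b.png

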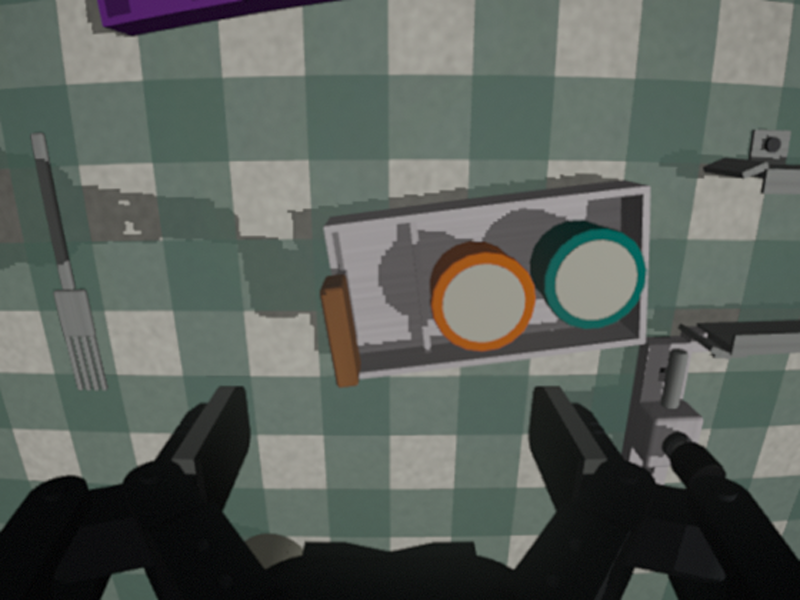

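```bash
python3 - <<'E'
from h import *
import pickle
s=pickle.load(open("w3.pkl","rb")); f=.7
P={}
for nm,u,v,z in (("rl",325,228,.034),("fl",649,187,.034),("fr",646,344,.034),("rr",357,378,.034),("g_rl",322,292,.085),("g_rr",336,387,.085),("g_fl",345,288,.085),("g_fr",357,384,.085)):
    P[nm]=wray([(u*f,v*f)],s,[z])[0]; print(nm,np.round(P[nm],4))
for a,b in (("rl","fl"),("rr","fr"),("rl","rr"),("fl","fr"),("g_rl","g_rr")):
    d=P[b]-P[a]; print(a,b,np.linalg.norm(d[:2]),np.degrees(np.arctan2(d[1],d[0])))
im=cv2.imread("pics/w3.png")[180:290,205:275]; cv2.imwrite("pics/g.png",cv2.resize(im,None,fx=5,fy=5,interpolation=cv2.INTER_CUBIC))
E
```

```text
rl [ 0.4609 -0.2104  0.034 ]
fl [ 0.4369 -0.0239  0.034 ]
fr [ 0.5356 -0.0101  0.034 ]
rr [ 0.5577 -0.1943  0.034 ]
g_rl [ 0.4827 -0.2066  0.085 ]
g_rr [ 0.5356 -0.2018  0.085 ]
g_fl [ 0.4807 -0.1952  0.085 ]
g_fr [ 0.5338 -0.1906  0.085 ]
rl fl 0.18805459936545862 97.31382373122258
rr fr 0.18554927360842494 96.8400156715095
rl rr 0.0981310881880294 9.41466082336226
fl fr 0.0996054310971916 7.9383315901097795
g_rl g_rr 0.05305364469132063 5.208083617049908
```

View pics/g.png

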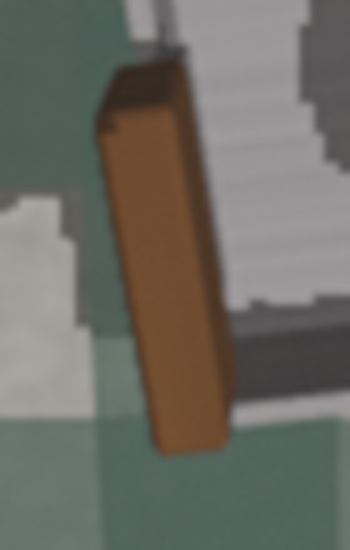

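```bash
python3 - <<'E'
from h import *
import pickle
s=pickle.load(open("w3.pkl","rb"))
uv=np.array([(100,118),(172,105),(228,445),(160,452)])/5+[204.6,179.6]
w=wray(uv,s,np.full(4,.085)); print(np.round(w,4), w.mean(0))
for a,b in ((0,3),(1,2),(0,1),(3,2)): d=w[b]-w[a]; print(np.linalg.norm(d),np.degrees(np.arctan2(d[1],d[0])))
yaw=7.2
c=w.mean(0); goal([c[0],c[1],.185],yaw); goal([c[0],c[1],.125],yaw)
E
```

```text
[[ 0.4818 -0.2071  0.085 ]
 [ 0.48   -0.1969  0.085 ]
 [ 0.5336 -0.1904  0.085 ]
 [ 0.5348 -0.2007  0.085 ]] [ 0.50755374 -0.19878506  0.085     ]
0.053347695555581734 6.917443227092807
0.054047837667567676 6.903016248160832
0.010373607992237712 100.39473808615743
0.010341143512785225 96.52433698428075
t 4.73 turn [ 0.02  0.02 -7.09] shift [-2.   -2.74  6.35] rows>= 1.7270766374862696
t 4.73 turn [ 0.02  0.02 -7.09] shift [-2.   -2.74 12.35] rows>= 3.0719708441023075
```

```bash
python3 -m crank '0 0 -7 -2.03 -2.76 4 5; 0 0 -7 -2.03 -2.76 4 5; 0 0 -7 -2.03 -2.76 4 5; 0 0 -7 -2.03 -2.76 7 5; 0 0 -7 -2.03 -2.76 10 5; 0 0 -7 -2.03 -2.76 12.4 5; 0 0 -7 -2.03 -2.76 12.4 5; 0 0 -7 -2.03 -2.76 12.4 5; 0 0 -7 -2.03 -2.76 12.4 5'
python3 - <<'E'
from h import *
goal([.5078,-.199,.1245],7)
E
```

```text
t: 5.48
ee_pos: [0.5084, -0.1996, 0.1261]
orientation: [-0.193, 3.134, -0.001]
contact_force: [-0.1, 0.4, 0.3]
grip_width: 0.0502
grasp_force: 0.0
t 5.48 turn [-0.03  0.08  0.04] shift [0.05 0.06 0.16] rows>= 0.04190505104109613
```

```bash
python3 -m crank '0 0 0 0 0 0.1 3; 0 0 0 0 0 0.1 1.5; 0 0 0 0 0 0.1 0.5; 0 0 0 0 0 0.1 0.5; 0 0 0 0 0 0.1 0.5' 50
python3 -m crank '0 0 0 0 0 0 0.5; 0 0 0 0 0 0 0.5'
python3 - <<'E'
from h import *
s=st()
o=np.array([.4829,.0445]); c,sn=np.cos(np.radians(1.1)),np.sin(np.radians(1.1)); H=np.array([[c,-sn],[sn,c]])
z=s['ee_pos'][2]
# pre-mouth: front 15 mm before flare start => grip y = -184-28 mm
for y in (-.212,-.18,-.14,-.009):
    p=o+H@[0,y]; print(y,p); goal([*p,z],1.1)
E
```

```text
t: 5.9
ee_pos: [0.5082, -0.2, 0.1244]
orientation: [-0.193, 3.134, -0.001]
contact_force: [-1.9, 2.0, 13.5]
grip_width: 0.0111
grasp_force: 49.2
t: 6.07
ee_pos: [0.5081, -0.2001, 0.1244]
orientation: [-0.193, 3.134, -0.001]
contact_force: [-1.8, 1.8, 14.2]
grip_width: 0.0114
grasp_force: 49.2
-0.212 [ 0.48696986 -0.16746093]
t 6.07 turn [-0.02  0.08  5.95] shift [ 1.7   3.49 -0.  ] rows>= 0.9320088076783538
-0.18 [ 0.48635554 -0.13546683]
t 6.07 turn [-0.02  0.08  5.95] shift [ 1.37  6.68 -0.01] rows>= 1.6346018642376066
-0.14 [ 0.48558764 -0.0954742 ]
t 6.07 turn [-0.02  0.08  5.95] shift [ 9.500e-01  1.066e+01 -1.000e-02] rows>= 2.5655907262165685
-0.009 [0.48307278 0.03550166]
t 6.07 turn [-0.02  0.08  5.95] shift [-4.000e-01  2.369e+01 -1.000e-02] rows>= 5.680752658122735
```

```bash
python3 -m crank '0 0 1 0.3 0.3 -0.08 0.5; 0 0 2 0.65 0.7 -0.08 0.5; 0 0 3 1 1.1 -0.08 0.5; 0 0 4 1.3 1.5 -0.08 0.5; 0 0 5 1.6 1.9 -0.08 0.5; 0 0 5.9 1.83 2.2 -0.08 0.5; 0 0 5.9 1.83 2.2 -0.08 0.5; 0 0 5.9 1.83 2.2 -0.08 0.5'
python3 - <<'E'
from h import *
import pickle
s=st(); im=manip.snapshot("wrist"); pickle.dump(s,open("w4.pkl","wb")); cv2.imwrite("pics/w4.png",im)
cv2.imwrite("pics/w4b.png",cv2.resize(im,(800,600),interpolation=cv2.INTER_CUBIC))
o=np.array([.4829,.0445]); c,sn=np.cos(np.radians(1.1)),np.sin(np.radians(1.1)); H=np.array([[c,-sn],[sn,c]])
print(np.round(s['contact_force'],1), "holder xy",H.T@(s['ee_pos'][:2]-o),s['ee_pos'][2])
for y in (-.225,-.18,-.009): goal([*(o+H@[0,y]),s['ee_pos'][2]],1.1)
E
```

```text
t: 6.73
ee_pos: [0.4865, -0.1798, 0.1244]
orientation: [0.03, -3.141, -0.0]
contact_force: [-2.9, 0.5, 9.7]
grip_width: 0.0111
grasp_force: 50.7
[-2.9  0.5  9.7] holder xy [-0.00069339 -0.22434209] 0.12442090752193144
t 6.78 turn [ 0.02 -0.02  0.01] shift [-0.07 -0.06 -0.  ] rows>= 0.022152212848546002
t 6.78 turn [ 0.02 -0.02  0.01] shift [-0.07  4.44  0.  ] rows>= 1.063920931510302
t 6.78 turn [ 0.02 -0.02  0.01] shift [-7.000e-02  2.154e+01  1.000e-02] rows>= 5.164544998538713
```

View pics/w4b.png

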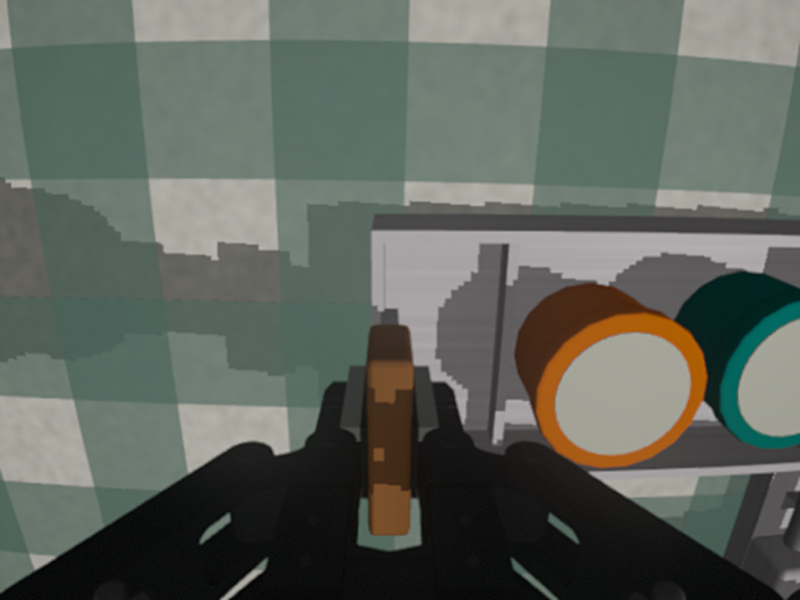

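The grip is held squarely, with its top spanning rows 362 to 533 at column 390. The boxes are upright. I'll check the lateral offset and yaw of the tray in the hand.

```bash
python3 - <<'E'
from h import *
import pickle
s=pickle.load(open("w4.pkl","rb")); f=.7
o=np.array([.4829,.0445]); c,sn=np.cos(np.radians(1.1)),np.sin(np.radians(1.1)); H=np.array([[c,-sn],[sn,c]])
for u,v,z in ((390,362,.085),(390,533,.085),(373,231,.034),(795,235,.034),(373,215,.034),(795,219,.034),(600,470,.034)):
    w=wray([(u*f,v*f)],s,[z])[0]; print((u,v),np.round(H.T@(w[:2]-o)*1000,1))
s1=manip.snapshot("scene"); s2=manip.snapshot("top"); pin(["tray_grip"],"scene"); pin(["tray_grip"],"top")
E
```

```text
(390, 362) [ -28.4 -222.9]
(390, 533) [  25.  -222.9]
(373, 231) [ -50.1 -228.3]
(795, 235) [-49.9 -82.3]
(373, 215) [ -55.3 -228.2]
(795, 219) [-55.5 -83.7]
(600, 470) [  45.  -139.8]
scene tray_grip [([0.4887, -0.1775, 0.0672], 0.77), ([0.3031, -0.325, 0.0727], 0.55)]
top tray_grip [([0.4847, -0.1781, 0.0697], 0.81), ([0.2973, -0.33, 0.0673], 0.58)]
```

```bash
python3 -m crank '0 0 0 -0.07 0.4 -0.08 0.5; 0 0 0 -0.07 1 -0.08 0.5; 0 0 0 -0.07 1.8 -0.08 0.5; 0 0 0 -0.07 2.6 -0.08 0.5; 0 0 0 -0.07 3.4 -0.08 0.5; 0 0 0 -0.07 4.2 -0.08 0.5; 0 0 0 -0.07 5 -0.08 0.5; 0 0 0 -0.07 5.8 -0.08 0.5; 0 0 0 -0.07 6.4 -0.08 0.5; 0 0 0 -0.07 6.8 -0.08 0.5'
python3 - <<'E'
from h import *
s=st()
o=np.array([.4829,.0445]); c,sn=np.cos(np.radians(1.1)),np.sin(np.radians(1.1)); H=np.array([[c,-sn],[sn,c]])
print(np.round(s['contact_force'],1),np.round(s['torque'],2), "holder xy",H.T@(s['ee_pos'][:2]-o),s['ee_pos'][2])
goal([*(o+H@[0,-.009]),s['ee_pos'][2]],1.1)
E
```

```text
t: 7.82
ee_pos: [0.4862, -0.1113, 0.1249]
orientation: [0.033, -3.141, -0.0]
contact_force: [-0.1, -1.1, -3.6]
grip_width: 0.0115
grasp_force: 48.8
[-0.1 -1.1 -3.6] [-0.43 -0.04 -0.01] holder xy [ 0.00029004 -0.15582834] 0.12487999482766624
t 7.82 turn [ 0.01 -0.01  0.1 ] shift [ 0.   14.68  0.  ] rows>= 3.5210701246386
```

```bash
python3 -m crank '0 0 0 0 0.5 0.04 0.5; 0 0 0 0 1.3 0.04 0.5; 0 0 0 0 2.2 0.04 0.5; 0 0 0 0 3.1 0.04 0.5; 0 0 0 0 4 0.04 0.5; 0 0 0 0 4.9 0.04 0.5; 0 0 0 0 5.8 0.04 0.5; 0 0 0 0 6.7 0.04 0.5; 0 0 0 0 7.5 0.04 0.5; 0 0 0 0 8 0.04 0.5'
python3 -m crank '0 0 0 0 0.6 0 0.5; 0 0 0 0 1.4 0 0.5; 0 0 0 0 2.2 0 0.5; 0 0 0 0 3 0 0.5; 0 0 0 0 3.8 0 0.5; 0 0 0 0 4.5 0 0.5; 0 0 0 0 5 0 0.5; 0 0 0 0 5.4 0 0.5; 0 0 0 0 5.6 0 0.5; 0 0 0 0 5.6 0 0.5'
python3 - <<'E'
from h import *
s=st()
o=np.array([.4829,.0445]); c,sn=np.cos(np.radians(1.1)),np.sin(np.radians(1.1)); H=np.array([[c,-sn],[sn,c]])
print(np.round(s['contact_force'],1),np.round(s['torque'],2), "holder xy",H.T@(s['ee_pos'][:2]-o),s['ee_pos'][2])
goal([*(o+H@[0,-.009]),s['ee_pos'][2]],1.1)
E
```

```text
t: 8.65
ee_pos: [0.4846, -0.0311, 0.1245]
orientation: [0.033, -3.141, -0.0]
contact_force: [0.2, -1.8, -2.5]
grip_width: 0.0112
grasp_force: 49.0
t: 9.48
ee_pos: [0.4835, 0.0242, 0.1245]
orientation: [0.032, -3.141, -0.0]
contact_force: [1.1, 1.2, -3.4]
grip_width: 0.0112
grasp_force: 48.8
[ 1.1  1.2 -3.4] [ 0.18 -0.09  0.  ] holder xy [ 0.0001719  -0.02032888] 0.12446730226237791
t 9.48 turn [ 0.01 -0.    0.08] shift [0.02 1.13 0.  ] rows>= 0.2717069360550712
```

11 mm remain. I'll approach the back wall slowly and watch the force.

```bash
python3 -m crank '0 0 0 0 0.2 0.04 0.5; 0 0 0 0 0.4 0.04 0.5; 0 0 0 0 0.6 0.04 0.5; 0 0 0 0 0.75 0.04 0.5; 0 0 0 0 0.9 0.04 0.5; 0 0 0 0 1 0.04 0.5; 0 0 0 0 1 0.04 0.5'
python3 -m crank '0 0 0 0 0.1 0 0.5; 0 0 0 0 0.15 0 0.5; 0 0 0 0 0.15 0 0.5'
```

```text
t: 10.07
ee_pos: [0.4836, 0.0329, 0.1244]
orientation: [-0.03, 3.141, -0.001]
contact_force: [-0.3, -5.0, 4.3]
grip_width: 0.0112
grasp_force: 50.1
t: 10.32
ee_pos: [0.4836, 0.0339, 0.1244]
orientation: [-0.029, 3.141, -0.002]
contact_force: [0.7, -8.3, 5.4]
grip_width: 0.0112
grasp_force: 50.3
```

```bash
python3 -m crank '0 0 0 0 0.1 0 0.5; 0 0 0 0 0.2 0 0.5; 0 0 0 0 0.2 0 0.5'
python3 -m crank '0 0 0 0 0.1 0 0.5; 0 0 0 0 0.2 0 0.5; 0 0 0 0 0.2 0 0.5'
```

```text
t: 10.57
ee_pos: [0.4836, 0.0341, 0.1244]
orientation: [-0.026, 3.14, -0.005]
contact_force: [2.6, -22.0, 4.7]
grip_width: 0.0114
grasp_force: 50.6
t: 10.82
ee_pos: [0.4835, 0.0343, 0.1245]
orientation: [-0.023, 3.14, -0.007]
contact_force: [2.1, -35.6, 8.0]
grip_width: 0.0114
grasp_force: 51.3
```

```bash
python3 -m crank '0 0 0 0 -0.2 0 0.5; 0 0 0 0 -0.35 0 0.5; 0 0 0 0 -0.35 0 0.5'
python3 -m crank '0 0 0 0 0 0 2; 0 0 0 0 0 0 4; 0 0 0 0 0 0 4; 0 0 0 0 0 -2 4; 0 0 0 0 0 -5 5; 0 0 0 -3 0 -6 5; 0 0 0 -3 0 -6 5'
python3 - <<'E'
from h import *
s=st(); im=manip.snapshot("wrist"); 
pin(["knob","next_hole"],"wrist")
manip.snapshot("scene"); pin(["tray_grip","knob"],"scene"); t=manip.snapshot("top"); pin(["tray_grip","knob"],"top")
t=cv2.resize(t[140:260,185:330],(580,480),interpolation=cv2.INTER_CUBIC); cv2.imwrite("pics/m.png",np.hstack([t[:,200:420],cv2.resize(im,(560,420))[0:420].repeat(1,0) if 0 else cv2.copyMakeBorder(im,0,60,0,0,cv2.BORDER_CONSTANT)]))
goal([.608,.0215,.18],1.1)
E
```

```text
t: 11.07
ee_pos: [0.4836, 0.0339, 0.1244]
orientation: [-0.028, 3.141, -0.002]
contact_force: [1.0, -11.7, 4.5]
grip_width: 0.0112
grasp_force: 51.2
t: 11.65
ee_pos: [0.5177, 0.0369, 0.187]
orientation: [-0.032, 3.134, 0.002]
contact_force: [-0.1, 0.4, 0.0]
grip_width: 0.0499
grasp_force: 0.0
wrist knob [([0.6058, 0.0205, 0.0705], 0.93)]
wrist next_hole [([0.5681, 0.0202, 0.0104], 0.73)]
scene tray_grip [([0.4836, 0.0368, 0.0708], 0.92), ([0.3032, -0.3249, 0.0742], 0.83), ([0.4838, 0.0435, -0.0008], 0.73)]
scene knob [([0.6086, 0.0188, 0.0638], 0.41)]
top tray_grip [([0.4868, 0.1197, 0.0244], 0.66), ([0.2947, -0.3333, 0.0715], 0.6)]
top knob []
t 12.1 turn [-0.01 -0.05  0.05] shift [-9.49 -1.66  0.37] rows>= 2.311823395747979
```

View pics/m.png

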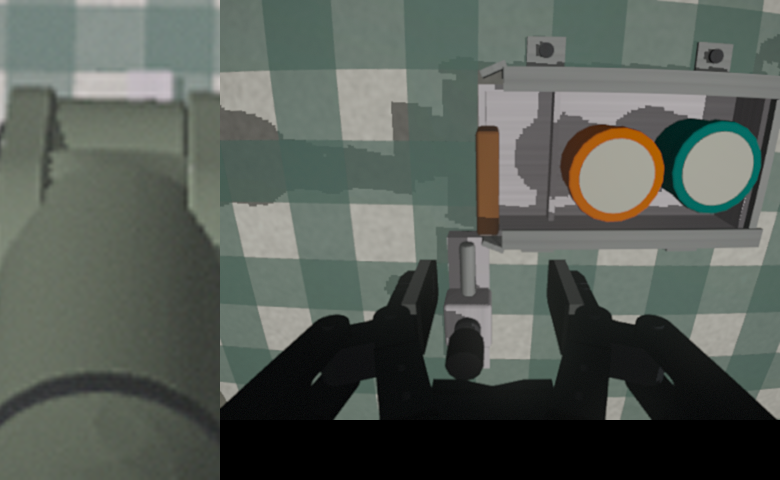

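The tray sits in the holder with its grip at the mouth and both boxes upright. The knob is at (465,355) in the montage. I'll check "home" numerically.

```bash
python3 - <<'E'
from h import *
s=st()
im=cv2.imread("pics/m.png")[:420,220:]; cv2.imwrite("pics/w5.png",im)
for nm,u,v,z in (("gripL top",258,130,.085),("gripR",278,130,.085),("gripLb",258,215,.085),("gripRb",278,215,.085),("lipU",287,91,.04),("lipL",285,233,.04),("rearwall",263,85,.034)):
    print(nm,np.round(wray([(u,v)],s,[z])[0],4))
g=cv2.cvtColor(im,cv2.COLOR_BGR2GRAY)
for r in (115,200,215): 
    print(r,[(c,int(g[r,c])) for c in range(505,560,2)]); w=wray([(c,r) for c in (505,520,530,540,550,560)],s,np.full(6,.04)); print(np.round(w[:,1],4))
E
```

```text
gripL top [0.4499 0.0294 0.085 ]
gripR [0.4497 0.0389 0.085 ]
gripLb [0.4929 0.0297 0.085 ]
gripRb [0.4927 0.0399 0.085 ]
lipU [0.4319 0.0445 0.04  ]
lipL [0.5217 0.046  0.04  ]
rearwall [0.4287 0.0303 0.034 ]
115 [(505, 86), (507, 85), (509, 86), (511, 87), (513, 63), (515, 45), (517, 46), (519, 45), (521, 46), (523, 47), (525, 47), (527, 47), (529, 47), (531, 46), (533, 46), (535, 47), (537, 46), (539, 46), (541, 54), (543, 87), (545, 89), (547, 67), (549, 31), (551, 32), (553, 55), (555, 128), (557, 130), (559, 129)]
[0.1802 0.1904 0.1973 0.2043 0.2115 0.2187]
200 [(505, 162), (507, 154), (509, 115), (511, 80), (513, 71), (515, 72), (517, 72), (519, 72), (521, 65), (523, 66), (525, 95), (527, 89), (529, 66), (531, 31), (533, 30), (535, 79), (537, 131), (539, 128), (541, 129), (543, 123), (545, 115), (547, 117), (549, 118), (551, 117), (553, 117), (555, 117), (557, 118), (559, 118)]
[0.1924 0.2034 0.2109 0.2185 0.2262 0.2341]
215 [(505, 48), (507, 48), (509, 48), (511, 47), (513, 50), (515, 49), (517, 49), (519, 61), (521, 102), (523, 90), (525, 80), (527, 35), (529, 32), (531, 65), (533, 128), (535, 128), (537, 127), (539, 141), (541, 165), (543, 166), (545, 168), (547, 166), (549, 167), (551, 169), (553, 167), (555, 158), (557, 117), (559, 114)]
[0.1949 0.2061 0.2138 0.2215 0.2294 0.2374]
```

Grip to back wall is consistent: the tray's front edge and the wall's inner face both come out at y ≈ 0.2145, so there is no gap. Next is the knob.

```bash
python3 -m crank '0 0 0 -4 -0.7 0.3 5; 0 0 0 -8 -1.4 0.3 5; 0 0 0 -9.4 -1.7 0.5 5; 0 0 0 -9.4 -1.7 0.5 5; 0 0 0 -9.4 -1.7 0.5 5; 0 0 0 -9.4 -1.7 0.5 5; 0 0 0 -9.4 -1.7 0.5 5'
python3 - <<'E'
from h import *
goal([.6075,.0212,.119],1.1)
E
```

```text
t: 12.68
ee_pos: [0.6067, 0.0214, 0.1791]
orientation: [0.032, -3.141, -0.0]
contact_force: [0.9, -0.9, -0.2]
grip_width: 0.0498
grasp_force: 0.0
t 12.68 turn [ 0.01 -0.04  0.06] shift [-0.09 -0.02  6.01] rows>= 1.4422167864294209
```

```bash
python3 -m crank '0 0 0 -0.08 0 2 5; 0 0 0 -0.08 0 4 5; 0 0 0 -0.08 0 5.5 5; 0 0 0 -0.08 0 6 5; 0 0 0 -0.08 0 6 5; 0 0 0 -0.08 0 6 5; 0 0 0 -0.08 0 6 5'
python3 -m crank '0 0 0 0 0 0 4; 0 0 0 0 0 0 3; 0 0 0 0 0 0 2; 0 0 0 0 0 0 2; 0 0 0 0 0 0 2' 40
```

```text
t: 13.27
ee_pos: [0.6087, 0.0212, 0.1202]
orientation: [-0.032, 3.14, 0.0]
contact_force: [-0.0, 0.1, 0.2]
grip_width: 0.0498
grasp_force: 0.0
t: 13.68
ee_pos: [0.6088, 0.0205, 0.12]
orientation: [-0.031, 3.14, -0.001]
contact_force: [-1.5, -2.9, 8.7]
grip_width: 0.0253
grasp_force: 38.8
```

```bash
python3 -m crank '0 0 0 0 0 -0.3 2; 0 0 0 0 0 -0.6 2; 0 0 0 0 0 -0.9 2; 0 0 0 0 0 -1.2 2; 0 0 0 0 0 -1.5 2; 0 0 0 0 0 -1.5 2; 0 0 0 0 0 -1.5 2'
```

```text
t: 14.27
ee_pos: [0.6083, 0.0206, 0.1343]
orientation: [0.031, -3.141, 0.001]
contact_force: [1.5, -5.2, -5.9]
grip_width: 0.025
grasp_force: 39.5
```

Spring force and lift (14 mm) agree that the pin is up. Now I'll slide the section 40 mm towards the tray.

```bash
python3 -m crank '0 0 0 0.5 -0.05 0 2; 0 0 0 1 -0.05 0 2; 0 0 0 1.6 -0.05 0 2; 0 0 0 2.2 -0.05 0 2; 0 0 0 2.8 -0.05 0 2; 0 0 0 3.3 -0.05 0 2; 0 0 0 3.7 -0.05 0 2; 0 0 0 4 -0.05 0 2; 0 0 0 4 -0.05 0 2; 0 0 0 4 -0.05 0 2'
```

```text
t: 15.1
ee_pos: [0.5678, 0.0197, 0.134]
orientation: [0.031, -3.14, 0.0]
contact_force: [-2.2, -4.8, -5.6]
grip_width: 0.0247
grasp_force: 39.7
```

```bash
python3 -m crank '0 0 0 0 0 0.3 2; 0 0 0 0 0 0.6 2; 0 0 0 0 0 0.9 2; 0 0 0 0 0 1.1 2; 0 0 0 0 0 1.2 2; 0 0 0 0 0 1.2 2'
python3 -m crank '0 0 0 0 0 0.1 2; 0 0 0 0 0 0.2 2; 0 0 0 0 0 0.3 2; 0 0 0 0 0 0.3 2'
```

```text
t: 15.6
ee_pos: [0.5681, 0.0197, 0.1219]
orientation: [0.031, -3.141, 0.0]
contact_force: [-1.4, -3.7, -3.3]
grip_width: 0.0248
grasp_force: 39.8
t: 15.93
ee_pos: [0.569, 0.0197, 0.12]
orientation: [-0.031, 3.14, 0.0]
contact_force: [-0.6, -5.5, 9.7]
grip_width: 0.0247
grasp_force: 41.3
```

```bash
python3 -m crank '0 0 0 0 0 0.1 2; 0 0 0 0 0 0.1 2; 0 0 0 0 0 0.1 2'
python3 - <<'E'
from h import *
manip.snapshot("scene"); pin(["knob","tray_grip","box_rear_mid","box_front_mid"],"scene"); manip.snapshot("wrist"); pin(["box_rear_mid","box_front_mid","tray_grip","knob"],"wrist")
s=st(); print(s['t'],s['ee_pos'],s['contact_force'])
E
```

```text
t: 16.18
ee_pos: [0.5697, 0.0197, 0.1198]
orientation: [-0.031, 3.138, 0.0]
contact_force: [-0.5, -4.7, 21.0]
grip_width: 0.0246
grasp_force: 42.5
scene knob [([0.5702, 0.0176, 0.0673], 0.49)]
scene tray_grip [([0.3023, -0.3241, 0.0757], 0.76), ([0.4819, 0.0333, 0.0711], 0.61)]
scene box_rear_mid []
scene box_front_mid []
wrist box_rear_mid [([0.486, 0.1189, 0.0226], 0.6), ([0.4861, 0.0336, 0.0748], 0.6)]
wrist box_front_mid []
wrist tray_grip [([0.4845, 0.0355, 0.074], 0.81)]
wrist knob [([0.5674, 0.0199, 0.0706], 0.63)]
16.6833 [0.56971637 0.01972849 0.11976186] [-0.33275181 -4.23012514 21.13972749]
```

```bash
python3 -m crank '0 0 0 0.2 0 -0.08 2; 0 0 0 0.4 0 -0.08 2; 0 0 0 0.4 0 -0.08 2'
python3 -m crank '0 0 0 -0.2 0 0 2; 0 0 0 -0.4 0 0 2; 0 0 0 -0.4 0 0 2; 0 0 0 -0.4 0 0 2'
```

```text
t: 16.93
ee_pos: [0.5664, 0.0197, 0.1201]
orientation: [-0.031, 3.136, 0.0]
contact_force: [10.1, -5.2, 1.6]
grip_width: 0.0251
grasp_force: 40.3
t: 17.27
ee_pos: [0.5693, 0.0197, 0.1199]
orientation: [-0.031, 3.139, 0.0]
contact_force: [0.5, -4.6, 11.0]
grip_width: 0.025
grasp_force: 41.2
```

The side force of 10 N, well above the 1.5 N sliding friction, shows the pin is locked in the hole. Handing in.

```bash
python3 -c "
from bench import manip; print(manip.job_done())"
```

```text
the job is handed in; nothing more can be done
None
```

The job is handed in: the tray is home against the back wall, the lock section is moved to the next hole with its pin fully down, and the gripper is still holding the knob. It took about 17 s. The boxes were upright in the last picture I viewed, before the lock step, and I touched nothing else.

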